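# Add a slotted weight to the glue press

## Task

The little dead-weight press on the glass-bead bench needs more load: take the big slotted weight lying on the bench (not the small slotted one, nor the collar without a slot), slide it sideways onto the press's stem under the head and set it down flat on the weight already there, centred on the stem, with its slot pointing the opposite way from the slot of the weight below. Leave the fitted weight on the press and the small weight where it lies, and let go.

Things in the scene. Friction and masses are not known exactly. Their poses are not given: they have to be found in the camera images.
- weight_centre (a point): Big loose slotted weight lying flat on the bench: steel disc 64 mm across, 25 mm thick, 0.3 to 0.55 kg, with two parallel flats 58 mm apart (27 mm long, on its +y and -y sides) to grip. Point: its middle, half-way up. z: up; x: out of the slot's open end. The slot, 18 mm wide and cut right through the thickness, runs along x from the rim to 9 mm past the centre.
- weight_mouth (a point): Middle of the slot's open end on the big loose weight's rim, half-way up: 32 mm along +x from weight_centre; same axes. The mouth is slightly flared.
- fitted_centre (a point): The weight already on the press: the same disc as the big loose weight (64 mm, 25 mm thick, 18 mm slot), lying loose on the press's platform with the stem in its slot. This point is its middle, half-way up; x points out of the open end of its slot, which faces more or less towards the robot.
- fitted_mouth (a point): Middle of the slot's open end on the rim of the fitted weight: 32 mm along +x from fitted_centre.
- stem (a point): Dead-weight press, fixed: base 130 x 120 mm, bridge under 75 mm high, round platform 68 mm across, its top 86 mm above the bench. On it a stem 10 mm thick with a round head 26 mm across (wider than the slots), its underside 70 mm and top 77 mm above the platform; 45 mm of stem stay bare between the fitted weight and the head. Point: stem axis at the platform's top; z up.
- small_centre (a point): The small slotted weight, not to be used: steel disc 44 mm in diameter and 25 mm thick with a 12 mm slot. This point is its middle, half-way up; x points out of its slot.
Mind the look-alikes: they are no part of the job. What is shaped like the part that bears weight_centre but orange or red is not meant. Leave any brown look-alike of the part that bears stem alone.

How it is judged:
By the outcome, as a careful person would: the job done as asked, in the order asked, and still so for the second after the job is handed in, with the robot touching nothing.
It also fails if it takes over 38 s, if anything falls off the work surface, if the arm or the gripper's body presses on something with over 40 N, if the wrist force passes 120 N, or if a joint passes its speed limit or range.

## Robot

A 6-joint arm with a two-finger parallel gripper is mounted at the origin on the work surface. World frame = base frame: x ahead of the robot, y to its left, z up, the work surface at z = 0. Lengths are in m, angles in rad, forces in N, time in s.
With the tool pointing down it reaches from about 0.225 to 0.875 m from the base axis. Payload 3.4 kg.
Tool frame: the origin (TCP) lies midway between the tips of the shut fingers; the grasp point (between the pads) lies 19 mm behind it; x points along the fingers, z is the direction in which the jaws open and shut, and the axes are right-handed (so a half turn about x gives the same grasp; the last joint's range is limited). The gripper opens to 85 mm and grips with 20 to 120 N. Pads are 22 mm wide; open, the fingers measure 114 mm over their backs; the gripper's body (76 mm by 85 mm) begins 54 mm behind the grasp point. The pads swing forward as they close: fully open they stand 13 mm farther back than shut.
Start: joints at [-1.325, 0.276, 1.505, -0, 1.361, -0.121], TCP at [0.206, -0.537, 0.231] pointing down, gripper open.
Joint ranges: [-2.89, 2.89], [-0.75, 2.08], [0.22, 2.7], [-1.18, 4.32], [0.11, 2.71], [-2.7, 2.7]. Speed limits (rad/s): [2.57, 2.57, 3.14, 3.14, 3.14, 3.14].

## Interface

Orientations are given as a unit quaternion [w, x, y, z].
In Python, from rig import manip, eyes gives the robot as it stands. The module is installed in compiled form; this text tells all that it offers.
- The arm moves only by the shell command python3 -m crank 'ROWS' [FORCE]. ROWS is JSON, a list of rows, each a list of 7 numbers: the shift along the tool's x, y, z in cm, then the turn, a rotation vector about the tool's x, y, z in degrees, then the finger opening in cm, from 0 to 8.54. A call has 1 to 5 rows; each row is the pose to reach, as a shift and turn from the pose commanded when the call began, along the tool's axes at that moment; what a row does not reach only later rows make up. A row lasts 1/8 s, in which the tool goes at most 62.5 mm and 10.7 degrees, less where a joint would pass 70% of its speed; a pose out of reach is approached as far as the arm can. A call with a gripper value outside its range is refused whole. The fingers move at their own pace and stop on an object; FORCE is the grip in N (left out, the last holds). Time passes only in rows, so rows that repeat a pose let the fingers close. It gives the time, the measured TCP pose, the force and the opening at its end, in the units of the state.
- manip.get_state(): the state, without advancing time (a new reading comes with each control period).
- eyes.get_image(name): name is "scene" or "top" or "wrist"; returns a dict with "color" (384x512x3 uint8, blue, green, red), "z_map" (384x512 float32, m along the optical axis (not along the pixel's ray), 0 where there is no reading), "vertical_fov" (degrees; the focal length in pixels is half the picture's height over the tangent of half this angle, whatever the lens; pixels are square), "cx", "cy" (the principal point, pixels), "eye" and "attitude" of the camera in the world. Camera axes: x right, y up, looking along -z (the intrinsics and any distortion apply to the point x, -y, -z); pixel columns grow to the right and rows downward; lengths in m; the calibration is good to about 2 mm. A picture is of the moment at which its call begins.
- manip.sign_off(): hands the job in, once; it reports no verdict.
The state is a dict: "clock": time; "qpos": joint angles; "qd": joint speeds; "effort": joint torques, N m; "position": TCP position; "ee_rot": TCP orientation; "contact_force": force on the tool from outside, world axes, zero at the start; "moment": the same for the moment, N m; "width": finger opening in m.
Only numpy, scipy, OpenCV 4.12 (cv2) and the standard library are available. Lean on these libraries where they do the work, as an engineer would, in place of code of your own. Each camera call takes 0.05 s, during which the arm holds its last target.

## Working session

There is one attempt and no reset: what is moved stays moved. The work goes in short steps, Python scripts to look and compute and a shell command to move; the robot and the scene stay as the last step left them, time stands still between calls to the robot, and variables do not carry over. Pictures are saved under pics/ and viewed, and the job is handed in when it is done.

```bash
mkdir -p pics
cat > h.py <<'E'
import numpy as np, cv2
from rig import manip, eyes
from scipy.spatial.transform import Rotation as R
def rot(q): return R.from_quat([q[1],q[2],q[3],q[0]]).as_matrix()
def att(a):
    a=np.array(a,float)
    return a if a.shape==(3,3) else rot(a)
def cloud(im):
    z=im["z_map"]; h,w=z.shape; f=h/2/np.tan(np.radians(im["vertical_fov"])/2)
    u,v=np.meshgrid(np.arange(w),np.arange(h))
    P=np.stack([(u-im["cx"])/f*z,-(v-im["cy"])/f*z,-z],-1)
    return P@att(im["attitude"]).T+np.array(im["eye"])
def proj(im,p):
    z=im["z_map"]; h,w=z.shape; f=h/2/np.tan(np.radians(im["vertical_fov"])/2)
    c=att(im["attitude"]).T@(np.array(p)-np.array(im["eye"]))
    return im["cx"]+f*c[0]/-c[2], im["cy"]-f*c[1]/-c[2]
E
python3 - <<'E'
from h import *
s=manip.get_state(); print(s)
import pickle
d={}
for n in ["scene","top","wrist"]:
    im=eyes.get_image(n); d[n]=im
    cv2.imwrite(f"pics/{n}0.png",im["color"])
    print(n,{k:v for k,v in im.items() if k not in("color","z_map")})
pickle.dump(d,open("im0.pkl","wb"))
E
```

```text
{'clock': 0.0, 'qpos': array([-1.32499052e+00,  2.76647264e-01,  1.50613688e+00,  7.07192678e-06,
        1.36070436e+00, -1.20969059e-01]), 'qd': array([ 0.00032815, -0.00013196,  0.00046747,  0.00037618,  0.00089709,
       -0.00061651]), 'effort': array([-1.13239326e-03, -4.16782522e+01, -2.45806611e+01, -7.50931281e-05,
        1.12210415e-02, -4.30417131e-06]), 'position': array([ 0.2060836 , -0.53623572,  0.23040842]), 'ee_rot': array([ 0.58229488,  0.40088074,  0.58329685, -0.39999012]), 'contact_force': array([-0.40153589, -0.31217355, -0.13555229]), 'moment': array([-0.01451522,  0.00574275, -0.00583122]), 'width': 0.08583799697245485}
scene {'vertical_fov': 45.37489411301857, 'cx': 248.53289274529482, 'cy': 195.54191283423708, 'eye': array([ 0.72545939, -0.42106965,  0.85909236]), 'attitude': array([0.9370664 , 0.23996116, 0.05643401, 0.24726587])}
top {'vertical_fov': 45.4129418196789, 'cx': 253.19531996390202, 'cy': 189.00558150183204, 'eye': array([ 0.38534648, -0.03998833,  0.89977726]), 'attitude': array([ 0.70925614,  0.05230311, -0.05109941, -0.70114831])}
wrist {'vertical_fov': 69.9974539004773, 'cx': 256.009250489488, 'cy': 192.35697681596582, 'eye': array([ 0.28439154, -0.50623624,  0.37394368]), 'attitude': array([ 0.81266596, -0.13570342,  0.09360365, -0.55892484])}
```

View pics/scene0.png

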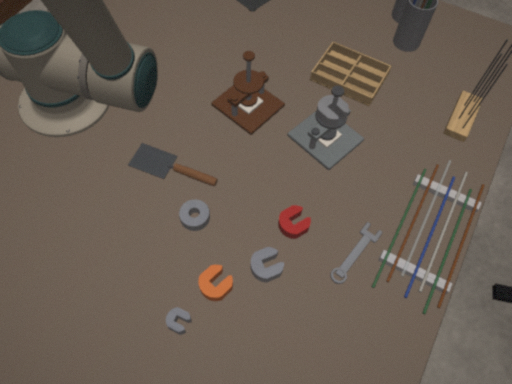

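View pics/top0.png

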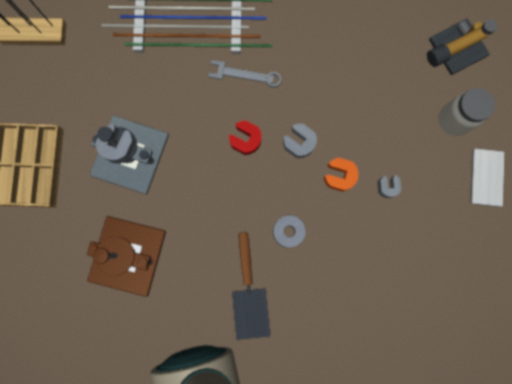

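View pics/wrist0.png

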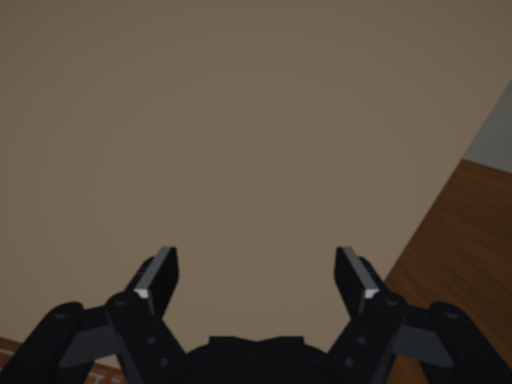

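The scene picture shows five candidates. In top-view pixels they are: grey slotted disc (300,140), red (245,137), orange (342,174), small grey slotted (391,186) and grey collar without a slot (289,231). I choose grey (300,140). The press is the grey one at (130,150), not the brown one at (126,255). Next I take close crops and measure.

Run:
```python
from h import *
import pickle
d=pickle.load(open("im0.pkl","rb"))
a=d["top"]["color"][110:170,270:330]; b=d["top"]["color"][105:200,80:175]; c=d["scene"]["color"][80:170,285:375]; e=d["scene"]["color"][235:295,240:300]
cv2.imwrite("pics/crop0.png",np.hstack([cv2.resize(x,(390,390),interpolation=cv2.INTER_CUBIC) for x in (a,b)]))
cv2.imwrite("pics/crop1.png",np.hstack([cv2.resize(x,(390,390),interpolation=cv2.INTER_CUBIC) for x in (c,e)]))
for n,(u0,v0,u1,v1) in {"top":(275,115,325,165),"scene":(245,240,292,287)}.items():
    im=d[n];P=cloud(im);Q=P[v0:v1,u0:u1].reshape(-1,3)
    m=(Q[:,2]>0.02)&(Q[:,2]<0.03);T=Q[m]
    print(n,"bench z",np.median(Q[Q[:,2]<.01][:,2]),"top z",np.median(T[:,2]),len(T),T.min(0),T.max(0))
    # circle+slot fit: min circle
    (c,r)=cv2.minEnclosingCircle(T[:,:2].astype(np.float32)); print("circ",c,r)
    g=T[:,:2].mean(0)-np.array(c); print("slot dir deg",np.degrees(np.arctan2(-g[1],-g[0])))
for n,(u0,v0,u1,v1) in {"top":(85,110,170,195),"scene":(285,80,370,170)}.items():
    im=d[n];P=cloud(im);Q=P[v0:v1,u0:u1].reshape(-1,3)
    h=np.histogram(Q[:,2],bins=np.arange(0,.2,.005)); print(n,[(round(b,3),c) for c,b in zip(*h) if c])
    for lo,hi in((.104,.118),(.157,.172)):
        T=Q[(Q[:,2]>lo)&(Q[:,2]<hi)]
        if len(T)>5:
            (c,r)=cv2.minEnclosingCircle(T[:,:2].astype(np.float32)); print(lo,len(T),np.median(T[:,2]),c,r,T[:,:2].mean(0))
```

```text
top bench z -5.294430900992797e-05 top z 0.0247443658883012 629 [ 0.58090522 -0.15973597  0.0200553 ] [ 0.64523914 -0.09679357  0.02886109]
circ (0.6131962537765503, -0.12787602841854095) 0.03256424516439438
slot dir deg 51.618517463237524
scene bench z 0.0006365207366664238 top z 0.025519679650625737 648 [ 0.58217701 -0.16206264  0.020038  ] [ 0.64601559 -0.09761491  0.02960964]
circ (0.6137832403182983, -0.1297919899225235) 0.0324377566576004
slot dir deg 70.19114183931222
top [(np.float64(0.0), np.int64(2035)), (np.float64(0.005), np.int64(223)), (np.float64(0.01), np.int64(2085)), (np.float64(0.015), np.int64(201)), (np.float64(0.02), np.int64(30)), (np.float64(0.025), np.int64(21)), (np.float64(0.03), np.int64(13)), (np.float64(0.035), np.int64(3)), (np.float64(0.04), np.int64(3)), (np.float64(0.05), np.int64(2)), (np.float64(0.055), np.int64(18)), (np.float64(0.06), np.int64(51)), (np.float64(0.065), np.int64(116)), (np.float64(0.07), np.int64(99)), (np.float64(0.075), np.int64(7)), (np.float64(0.08), np.int64(39)), (np.float64(0.085), np.int64(174)), (np.float64(0.09), np.int6
[... 1329 characters left out ...]
4(0.095), np.int64(56)), (np.float64(0.1), np.int64(62)), (np.float64(0.105), np.int64(108)), (np.float64(0.11), np.int64(369)), (np.float64(0.115), np.int64(9)), (np.float64(0.12), np.int64(9)), (np.float64(0.125), np.int64(6)), (np.float64(0.13), np.int64(11)), (np.float64(0.135), np.int64(9)), (np.float64(0.14), np.int64(9)), (np.float64(0.145), np.int64(3)), (np.float64(0.155), np.int64(9)), (np.float64(0.16), np.int64(100)), (np.float64(0.165), np.int64(9))]
0.104 493 0.11136375102014406 (0.5822890996932983, 0.20785833895206451) 0.03408960998058319 [0.58089377 0.20503084]
0.157 118 0.16317695442626645 (0.5852084159851074, 0.20701006054878235) 0.014288827776908875 [0.58425677 0.2053314 ]
```

View pics/crop0.png

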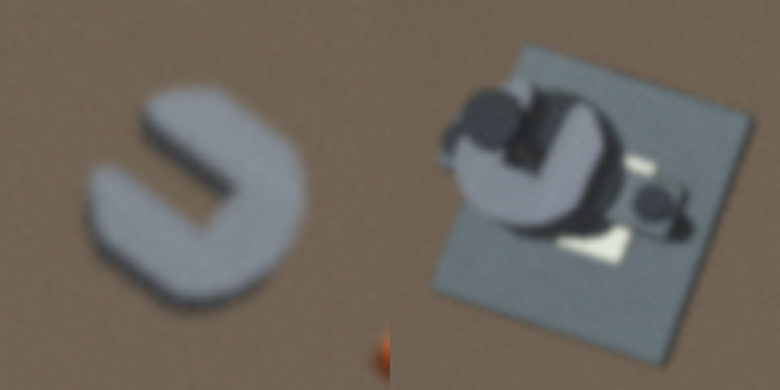

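View pics/crop1.png

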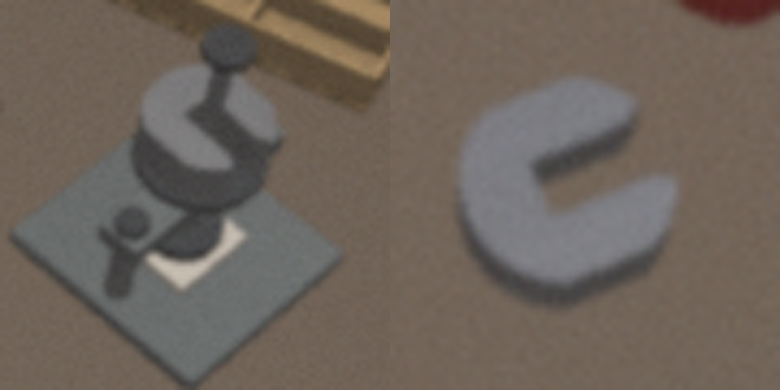

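The crops show the loose grey disc slotted and open up-left in the top view. The fitted weight's slot direction is ambiguous between slot and shadow, so I check it with height maps.

Run:
```python
from h import *
import pickle
d=pickle.load(open("im0.pkl","rb"))
tiles=[]
for n,(u0,v0,u1,v1) in {"top":(88,115,143,170),"scene":(300,80,355,135)}.items():
    P=cloud(d[n])[v0:v1,u0:u1]; z=P[...,2]
    g=cv2.applyColorMap(np.clip(z/0.18*255,0,255).astype(np.uint8),cv2.COLORMAP_JET)
    tiles.append(cv2.resize(g,(390,390),interpolation=cv2.INTER_NEAREST))
cv2.imwrite("pics/hm.png",np.hstack(tiles))
# world-grid plots of points at top-of-disc height (both cams) : fitted then loose
t=[]
for (cx,cy,lo,hi) in ((.582,.208,.107,.117),(.6135,-.129,.021,.030)):
  for n in("top","scene"):
    P=cloud(d[n]).reshape(-1,3); m=(abs(P[:,0]-cx)<.05)&(abs(P[:,1]-cy)<.05)
    I=np.zeros((300,300,3),np.uint8)
    for p in P[m]:
        c=(255,255,255) if lo<p[2]<hi else ((0,0,255) if p[2]<lo else (255,100,0))
        cv2.circle(I,(int(150-(p[1]-cy)*3000),int(150-(p[0]-cx)*3000)),2,c,-1)
    cv2.circle(I,(150,150),96,(0,255,0),1)
    t.append(I)
cv2.imwrite("pics/grid.png",np.vstack([np.hstack(t[:2]),np.hstack(t[2:])]))
```

```text
(no output)
```

View pics/hm.png

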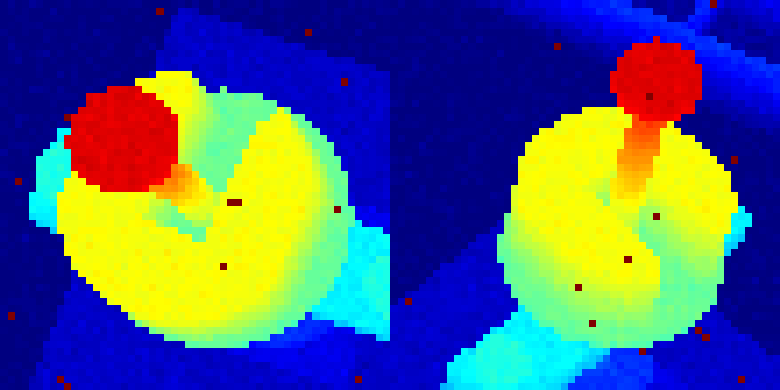

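View pics/grid.png

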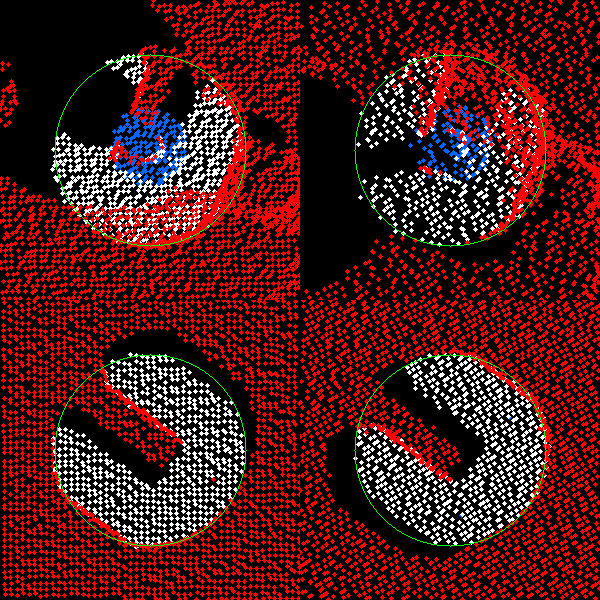

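The height maps show the slots as real holes. The loose disc opens to about +53° (+x,+y). The fitted one opens to about −20° (top view up-right), which is away from the robot, although the text says it faces the robot. I fit both accurately with a silhouette fit.

```bash
cat >> h.py <<'E'
from scipy.optimize import differential_evolution
def shape(q,soft):
    x,y=q[...,0],q[...,1]
    disc=np.maximum(np.hypot(x,y)-.032,abs(y)-.029)
    slot=np.maximum(abs(y)-.009,-(x+.009))
    return 1/(1+np.exp(np.clip(np.maximum(disc,-slot)/soft,-30,30)))
def samples(im,c,zt,r=.05,tol=.004):
    P=cloud(im);e=np.array(im["eye"]);ok=im["z_map"]>0
    D=P-e; t=(zt-e[2])/np.where(ok,D[...,2],-1); X=e+D*t[...,None]
    m=ok&(np.hypot(X[...,0]-c[0],X[...,1]-c[1])<r)&(P[...,2]<zt+tol)
    return X[m][:,:2],(abs(P[m][:,2]-zt)<tol).astype(float)
def fit(S,c):
    def cost(p):
        k,s=np.cos(p[2]),np.sin(p[2]);E=0
        for X,l in S:
            d=X-p[:2];q=np.stack([d[:,0]*k+d[:,1]*s,-d[:,0]*s+d[:,1]*k],-1)
            E+=((shape(q,.0007)-l)**2).sum()
        return E
    r=differential_evolution(cost,[(c[0]-.012,c[0]+.012),(c[1]-.012,c[1]+.012),(-np.pi,np.pi)],seed=1,popsize=12,maxiter=60)
    return np.round(r.x[:2],4),round(np.degrees(r.x[2]),1),round(r.fun,1),sum(len(l) for _,l in S)
E
python3 - <<'E'
from h import *
import pickle
d=pickle.load(open("im0.pkl","rb"))
for nm,c,zt in(("loose",(.6135,-.129),.025),("fitted",(.582,.208),.111)):
    A={n:samples(d[n],c,zt) for n in("top","scene")}
    for k in(["top"],["scene"],["top","scene"]): print(nm,k,fit([A[i] for i in k],c))
# head centre
for n in("top","scene"):
    im=d[n];P=cloud(im).reshape(-1,3);m=(abs(P[:,0]-.584)<.03)&(abs(P[:,1]-.207)<.03)&(P[:,2]>.1605)&(P[:,2]<.17)
    (c,r)=cv2.minEnclosingCircle(P[m][:,:2].astype(np.float32));print(n,"head",c,r,P[m].mean(0))
s=manip.get_state();print(rot(s["ee_rot"]).round(4))
im=d["wrist"]; P=cloud(im); M=rot(s["ee_rot"]); T=(P-s["position"])@M
for v,u in((255,350),(260,345),(290,362),(294,370),(300,345),(280,350),(250,345),(255,170),(294,145)): print((u,v),T[v,u].round(4),P[v,u].round(3))
E
```

```text
loose ['top'] (array([ 0.613 , -0.1282]), np.float64(53.2), np.float64(27.5), 1985)
loose ['scene'] (array([ 0.6143, -0.1301]), np.float64(52.9), np.float64(30.1), 2003)
loose ['top', 'scene'] (array([ 0.6137, -0.1291]), np.float64(53.3), np.float64(86.9), 3988)
fitted ['top'] (array([0.5819, 0.209 ]), np.float64(-21.3), np.float64(45.4), 2223)
fitted ['scene'] (array([0.583 , 0.2076]), np.float64(-22.4), np.float64(51.4), 1278)
fitted ['top', 'scene'] (array([0.5822, 0.2087]), np.float64(-22.4), np.float64(104.8), 3501)
top head (0.5831114053726196, 0.20864222943782806) 0.012942313216626644 [0.58284823 0.20825116 0.16333732]
scene head (0.5852084159851074, 0.20701006054878235) 0.014288827776908875 [0.58416306 0.20616395 0.16341736]
[[-3.000e-04  9.335e-01  3.586e-01]
 [ 1.300e-03  3.586e-01 -9.335e-01]
 [-1.000e+00  2.000e-04 -1.400e-03]]
(350, 255) [-0.0266  0.0113  0.0457] [ 0.233 -0.575  0.257]
(345, 260) [-0.0286  0.0098  0.0428] [ 0.231 -0.573  0.259]
(362, 290) [-0.0506  0.0098  0.043 ] [ 0.231 -0.573  0.281]
(370, 294) [-0.0515  0.0086  0.046 ] [ 0.231 -0.576  0.282]
(345, 300) [-0.0353 -0.0081  0.0426] [ 0.214 -0.579  0.266]
(350, 280) [-0.038   0.0053  0.0427] [ 0.226 -0.574  0.269]
(345, 250) [-0.021   0.0108  0.045 ] [ 0.232 -0.575  0.252]
(170, 255) [-0.0255  0.0108 -0.0426] [ 0.201 -0.493  0.256]
(145, 294) [-0.0514  0.0087 -0.0453] [ 0.198 -0.491  0.282]
```

```bash
cat >> h.py <<'E'
def plan(p,zang):
    s=manip.get_state();M=rot(s["ee_rot"]);a=np.radians(zang)
    x=np.array([0,0,-1.]);z=np.array([np.cos(a),np.sin(a),0]);y=np.cross(z,x);G=np.stack([x,y,z],-1)
    d=M.T@(np.array(p)-s["position"])*100; rv=np.degrees(R.from_matrix(M.T@G).as_rotvec())
    zz=M[:,2]
    print("t",round(s["clock"],2),"pos",s["position"].round(4),"zang",np.degrees(np.arctan2(zz[1],zz[0])).round(1),"w",round(s["width"],4),"F",s["contact_force"].round(1),"| shift cm",d.round(2),"rot",rv.round(1))
E
python3 -c "
from h import *
plan((.6137,-.1292,.11),-36.8)"
```

```text
t 0.15 pos [ 0.2061 -0.5364  0.2306] zang -69.0 w 0.0855 F [ 0.5 -0.2 -0.3] | shift cm [ 12.1   52.65 -23.38] rot [-32.2  -0.1  -0. ]
```

```bash
python3 -m crank '[[1,5.3,-2.3,-8,0,0,6.9],[2.5,10.6,-4.7,-16,0,0,6.9],[4,15.9,-7,-24,0,0,6.9],[5.5,21.1,-9.4,-32.2,0,0,6.9],[6.5,26.3,-11.7,-32.2,0,0,6.9]]' 40; python3 -c "
from h import *
plan((.6137,-.1292,.11),-36.8)"
```

```text
clock: 0.78
position: [0.4105, -0.3315, 0.1654]
ee_rot: [0.671, 0.223, 0.671, -0.223]
contact_force: [-0.0, -0.1, 0.1]
width: 0.0685
t 0.78 pos [ 0.4105 -0.3315  0.1654] zang -36.8 w 0.0685 F [-0.  -0.1  0.1] | shift cm [ 5.54 28.37  4.18] rot [ 0. -0. -0.]
```

```bash
python3 -m crank '[[1,5.7,0.8,0,0,0,6.9],[2,11.4,1.7,0,0,0,6.9],[3,17,2.5,0,0,0,6.9],[4.2,22.7,3.3,0,0,0,6.9],[5.5,28.4,4.2,0,0,0,6.9]]'
python3 - <<'E'
from h import *
plan((.6137,-.1292,-.005),-36.8)
s=manip.get_state();im=eyes.get_image("wrist");cv2.imwrite("pics/w1.png",im["color"])
print(fit([samples(im,(.6137,-.1292),.025)],(.6137,-.1292)))
print(proj(im,(.6137,-.1292,.025)))
P=cloud(im);T=(P-s["position"])@rot(s["ee_rot"])
m=(im["z_map"]>0)&(abs(T[...,1])<.02)&(abs(T[...,2])>.028)&(abs(T[...,2])<.045)&(T[...,0]<.02)
print("tip x max by side",[np.percentile(T[m&(np.sign(T[...,2])==k)][:,0],[95,99,100]).round(4) for k in(1,-1)])
E
```

```text
clock: 1.4
position: [0.6146, -0.1295, 0.1108]
ee_rot: [0.671, 0.223, 0.671, -0.223]
contact_force: [-0.2, -0.5, 0.3]
width: 0.0689
t 1.4 pos [ 0.6146 -0.1295  0.1108] zang -36.8 w 0.0689 F [-0.2 -0.5  0.3] | shift cm [11.58 -0.03 -0.09] rot [0. 0. 0.]
(array([ 0.6148, -0.1301]), np.float64(53.2), np.float64(124.7), 9324)
(np.float64(255.04439836745), np.float64(197.96475696265048))
tip x max by side [array([-0.0164, -0.011 , -0.0078]), array([-0.0164, -0.011 , -0.008 ])]
```

View pics/w1.png

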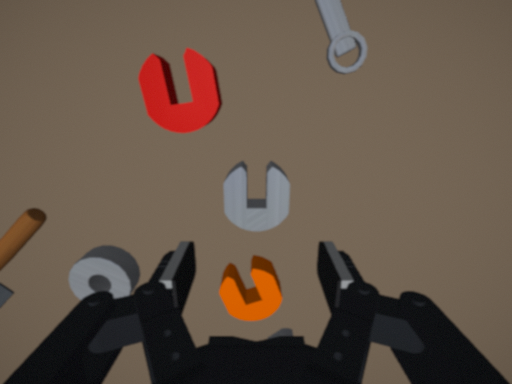

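The wrist view shows the grey big disc at (255,197), slot up, between the fingers. Its fit is (0.6148,−0.1301) at 53.2°, within 2 mm of the others. I go down.

```bash
python3 -m crank '[[5,0,-0.05,0,0,0,6.9],[9,0,-0.05,0,0,0,6.9],[10.5,0,-0.05,0,0,0,6.9],[11.3,0,-0.05,0,0,0,6.9],[11.3,0,-0.05,0,0,0,6.9]]'
python3 - <<'E'
from h import *
plan((.614,-.1295,-.003),-36.8)
im=eyes.get_image("wrist");cv2.imwrite("pics/w2.png",im["color"])
E
```

```text
clock: 2.08
position: [0.6136, -0.1311, -0.001]
ee_rot: [0.671, 0.223, 0.67, -0.223]
contact_force: [0.8, -0.5, 0.2]
width: 0.0687
t 2.08 pos [ 0.6136 -0.1311 -0.001 ] zang -36.8 w 0.0687 F [ 0.8 -0.5  0.2] | shift cm [ 0.2   0.15 -0.07] rot [-0.   0.1 -0. ]
```

View pics/w2.png

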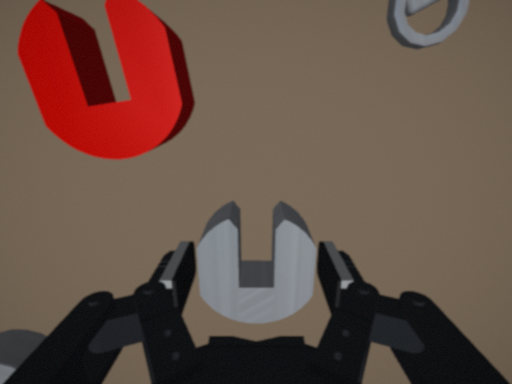

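The wrist view shows the disc centred between the pads at (257,268), with nothing else near the fingers. I close.

```bash
python3 -m crank '[[0.1,0.1,0,0,0,0,6.9],[0.1,0.1,0,0,0,0,5.4],[0.1,0.1,0,0,0,0,5.4],[0.1,0.1,0,0,0,0,5.4],[0.1,0.1,0,0,0,0,5.4]]' 80
python3 - <<'E'
from h import *
plan((.614,-.1295,.20),-36.8)
im=eyes.get_image("wrist");cv2.imwrite("pics/w3.png",im["color"])
E
```

```text
clock: 2.75
position: [0.6147, -0.1302, -0.0012]
ee_rot: [0.672, 0.223, 0.67, -0.223]
contact_force: [0.7, 0.4, 5.0]
width: 0.0565
t 2.75 pos [ 0.6147 -0.1302 -0.0012] zang -36.8 w 0.0565 F [0.7 0.4 5. ] | shift cm [-20.12   0.03  -0.04] rot [ 0.   0.2 -0. ]
```

View pics/w3.png

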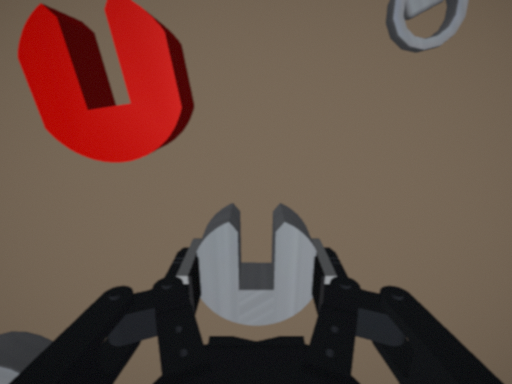

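```bash
python3 -m crank '[[-2,0,0,0,0,0,5.4],[-6,0,0,0,0,0,5.4],[-11,0,0,0,0,0,5.4],[-16,0,0,-8,0,0,5.4],[-18,0,0,-16,0,0,5.4]]'
python3 - <<'E'
from h import *
plan((.653,.179,.18),67.6)
im=eyes.get_image("wrist");cv2.imwrite("pics/w4.png",im["color"])
s=manip.get_state();P=cloud(im);T=(P-s["position"])@rot(s["ee_rot"])
for v in(275,300,310): print([T[v,u].round(4) for u in (220,290)])
E
```

```text
clock: 3.42
position: [0.6145, -0.13, 0.18]
ee_rot: [0.697, 0.126, 0.694, -0.126]
contact_force: [0.2, -0.4, -5.2]
width: 0.0569
t 3.42 pos [ 0.6145 -0.13    0.18  ] zang -20.5 w 0.0569 F [ 0.2 -0.4 -5.2] | shift cm [-2.000e-02  3.029e+01 -7.220e+00] rot [-88.1   0.2   0.2]
[array([-0.0252, -0.0001, -0.0188]), array([-0.0256,  0.0001,  0.0163])]
[array([-0.0265, -0.0143, -0.0193]), array([-0.0247, -0.0159,  0.017 ])]
[array([-0.0255, -0.0216, -0.0197]), array([-0.0255, -0.0216,  0.0171])]
```

View pics/w4.png

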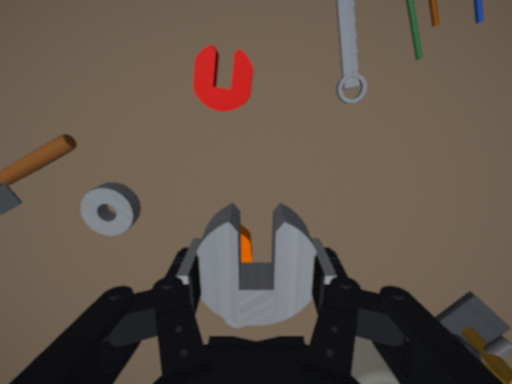

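The weight is held level (5.2 N, width 57 mm). I fit its pose in the tool frame.

```bash
cat >> h.py <<'E'
def held(im,s):
    zt=s["position"][2]+.0255; c=s["position"][:2]
    r=fit([samples(im,c,zt)],c); M=rot(s["ee_rot"]); d=np.array([*(r[0]-c),0]); print("held",r,"off tool y,z mm",((M.T@d)*1000).round(1)[1:],"slot minus tool-y deg",round(r[1]-np.degrees(np.arctan2(M[1,1],M[0,1])),1)); return r
E
python3 - <<'E'
from h import *
for n in("wrist","scene","top"):
    im=eyes.get_image(n);s=manip.get_state(); print(n); held(im,s)
E
```

```text
wrist
held (array([ 0.6152, -0.13  ]), np.float64(69.4), np.float64(1039.2), 19172) off tool y,z mm [0.3 0.5] slot minus tool-y deg 0.2
scene
held (array([ 0.6147, -0.1306]), np.float64(60.3), np.float64(52.6), 1307) off tool y,z mm [-0.3  1.5] slot minus tool-y deg -8.8
top
held (array([ 0.6117, -0.1281]), np.float64(66.6), np.float64(12.6), 1108) off tool y,z mm [ 1.  -1.3] slot minus tool-y deg -2.5
```

```bash
python3 -m crank '[[0,6,-1.4,-10,0,0,5.4],[0,12,-2.8,-20,0,0,5.4],[0,18,-4.2,-30,0,0,5.4],[0,24,-5.6,-40,0,0,5.4],[0,30.3,-7.2,-50,0,0,5.4]]'; python3 -c "
from h import *
plan((.653,.179,.18),67.6)"
```

```text
clock: 4.25
position: [0.6523, 0.1781, 0.1741]
ee_rot: [0.682, -0.18, 0.686, 0.18]
contact_force: [1.4, -0.0, -5.8]
width: 0.0567
t 4.25 pos [0.6523 0.1781 0.1741] zang 29.4 w 0.0567 F [ 1.4 -0.  -5.8] | shift cm [-0.6   0.05  0.1 ] rot [-38.2  -0.2  -0.2]
```

```bash
python3 -m crank '[[-0.3,0,0,-10,0,0,5.4],[-0.6,0,0,-20,0,0,5.4],[-0.6,0,0,-30,0,0,5.4],[-0.6,0,0,-38,0,0,5.4],[-0.6,0,0,-38,0,0,5.4]]'
python3 - <<'E'
from h import *
plan((.653,.179,.117),67.6)
d={}
for n in("wrist","scene","top"):
    im=eyes.get_image(n);s=manip.get_state();cv2.imwrite(f"pics/{n}5.png",im["color"]); d[n]=im
import pickle; pickle.dump((d,s),open("im5.pkl","wb"))
held(d["wrist"],s)
for n in d:
    P=cloud(d[n]).reshape(-1,3);c0=np.array([.5838,.2075])
    m=(np.hypot(P[:,0]-c0[0],P[:,1]-c0[1])<.02)&(P[:,2]>.159)&(P[:,2]<.168)
    if m.sum()>10:
        (c,r)=cv2.minEnclosingCircle(P[m][:,:2].astype(np.float32));print(n,"head",m.sum(),np.round(c,4),round(r,4),P[m].mean(0).round(4))
    print(n,"fitted",fit([samples(d[n],c0,.111)],c0))
E
```

```text
clock: 4.88
position: [0.6522, 0.1763, 0.1803]
ee_rot: [0.588, -0.39, 0.591, 0.391]
contact_force: [-0.9, -0.1, -5.0]
width: 0.0565
t 4.88 pos [0.6522 0.1763 0.1803] zang 67.0 w 0.0565 F [-0.9 -0.1 -5. ] | shift cm [6.33 0.   0.3 ] rot [-0.6 -0.2 -0.3]
held (array([0.6515, 0.1769]), np.float64(156.8), np.float64(754.0), 21854) off tool y,z mm [ 1.6 -0. ] slot minus tool-y deg -0.3
wrist head 1622 [0.5845 0.208 ] 0.013 [0.5844 0.2081 0.1637]
wrist fitted (array([0.5837, 0.2086]), np.float64(-21.7), np.float64(127.4), 13190)
scene head 114 [0.5838 0.2077] 0.0139 [0.5843 0.2058 0.163 ]
scene fitted (array([0.5829, 0.2075]), np.float64(-22.4), np.float64(51.0), 1114)
top head 188 [0.5828 0.2089] 0.013 [0.5827 0.208  0.1632]
top fitted (array([0.5819, 0.209 ]), np.float64(-21.3), np.float64(41.0), 2215)
```

View pics/wrist5.png

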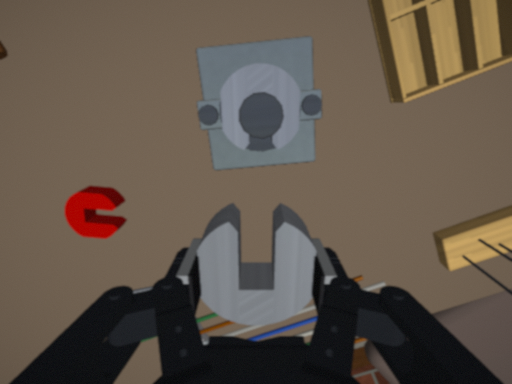

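View pics/scene5.png

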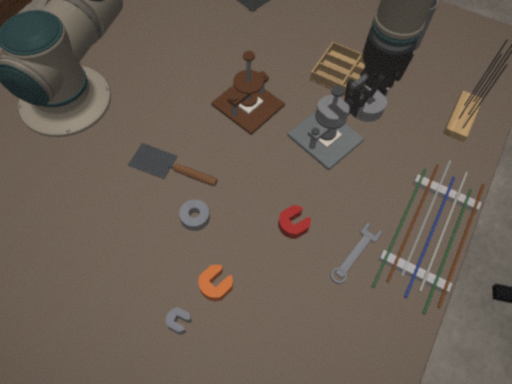

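The wrist view shows the press head at (261,113). The fitted slot opens down-image at (261,145), facing my held weight, so the fitted slot really points at −21.8°, away from the robot. The target is 158.2°. I align and lower on the approach line.

```bash
python3 -c "
from h import *
plan((.6545,.1799,.118),68.2)"
```

```text
t 5.03 pos [0.6529 0.1763 0.1818] zang 67.1 w 0.0564 F [-0.1 -0.5 -5.2] | shift cm [ 6.38 -0.02  0.4 ] rot [-1.1 -0.1 -0.1]
```

```bash
python3 -m crank '[[0,0,0.4,-1.1,0,0,5.4],[3,0,0.4,-1.1,0,0,5.4],[5.5,0,0.4,-1.1,0,0,5.4],[6.3,0,0.4,-1.1,0,0,5.4],[6.3,0,0.4,-1.1,0,0,5.4]]'
python3 - <<'E'
from h import *
plan((.6545,.1799,.118),68.2)
d={}
for n in("wrist","scene","top"):
    im=eyes.get_image(n);s=manip.get_state();cv2.imwrite(f"pics/{n}6.png",im["color"]); d[n]=im
plan((.5849,.2077,.118),68.2)
held(d["wrist"],s)
for n in ("wrist","top"):
    P=cloud(d[n]).reshape(-1,3);c0=np.array([.5838,.2075])
    m=(np.hypot(P[:,0]-c0[0],P[:,1]-c0[1])<.02)&(P[:,2]>.159)&(P[:,2]<.168)
    (c,r)=cv2.minEnclosingCircle(P[m][:,:2].astype(np.float32));print(n,"head",m.sum(),np.round(c,4),round(r,4),P[m].mean(0).round(4))
    print(n,"fitted",fit([samples(d[n],c0,.111)],c0))
P=cloud(d["wrist"]);T=(P-s["position"])@rot(s["ee_rot"])
print([P[v,u].round(4) for v,u in((290,220),(290,290),(250,215),(250,300),(310,255))])
E
```

```text
clock: 5.65
position: [0.6552, 0.1803, 0.1201]
ee_rot: [0.585, -0.397, 0.585, 0.397]
contact_force: [0.2, -0.7, -5.1]
width: 0.0566
t 5.65 pos [0.6552 0.1803 0.1201] zang 68.3 w 0.0566 F [ 0.2 -0.7 -5.1] | shift cm [ 0.21  0.05 -0.06] rot [ 0.1 -0.  -0. ]
t 5.8 pos [0.6562 0.1804 0.1217] zang 68.3 w 0.0568 F [-0.2 -0.2 -4.2] | shift cm [ 0.36  7.63 -0.1 ] rot [0.1 0.1 0.1]
held (array([0.6543, 0.1809]), np.float64(158.1), np.float64(755.6), 21730) off tool y,z mm [ 1.9 -0.2] slot minus tool-y deg -0.2
wrist head 4041 [0.5847 0.208 ] 0.013 [0.5842 0.2082 0.1637]
wrist fitted (array([0.5836, 0.2086]), np.float64(-21.8), np.float64(239.6), 24932)
top head 189 [0.5837 0.2084] 0.0132 [0.5827 0.208  0.1633]
top fitted (array([0.5819, 0.2088]), np.float64(-21.3), np.float64(40.3), 1920)
[array([0.6569, 0.1598, 0.1469]), array([0.6696, 0.1932, 0.1477]), array([0.6342, 0.1675, 0.1479]), array([0.65  , 0.2054, 0.1467]), array([0.6751, 0.1718, 0.1472])]
```

View pics/wrist6.png

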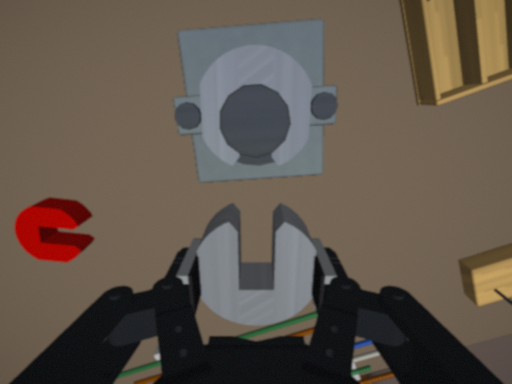

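View pics/scene6.png

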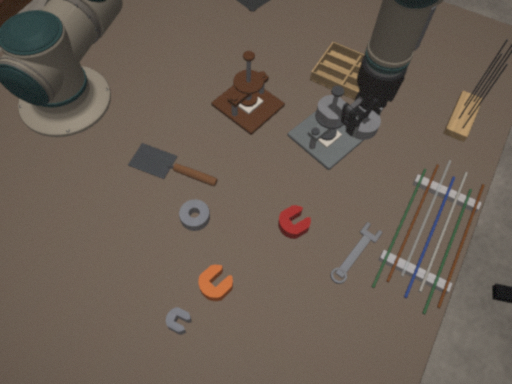

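The wrist view shows the head at (255,122) straight above my slot at (256,240), so the two are aligned. Heights: weight 122–147 mm, fitted top 111, head underside 156. I slide in most of the way, then check.

```bash
python3 -m crank '[[0.15,1,-0.07,0,0,0,5.4],[0.15,2.2,-0.07,0,0,0,5.4],[0.15,3.4,-0.07,0,0,0,5.4],[0.15,4.6,-0.07,0,0,0,5.4],[0.15,5.5,-0.07,0,0,0,5.4]]'
python3 - <<'E'
from h import *
plan((.5849,.2077,.118),68.2)
d={}
for n in("wrist","scene"):
    im=eyes.get_image(n);s=manip.get_state();cv2.imwrite(f"pics/{n}7.png",im["color"]); d[n]=im
plan((.5849,.2077,.118),68.2)
P=cloud(d["wrist"]).reshape(-1,3);c0=np.array([.5838,.2075])
m=(np.hypot(P[:,0]-c0[0],P[:,1]-c0[1])<.02)&(P[:,2]>.159)&(P[:,2]<.168)
(c,r)=cv2.minEnclosingCircle(P[m][:,:2].astype(np.float32));print("head",m.sum(),np.round(c,4),round(r,4),P[m].mean(0).round(4))
held(d["wrist"],s)
E
```

```text
clock: 6.42
position: [0.6027, 0.2003, 0.1189]
ee_rot: [0.585, -0.397, 0.585, 0.397]
contact_force: [-0.1, 0.6, -5.6]
width: 0.0565
t 6.42 pos [0.6027 0.2003 0.1189] zang 68.3 w 0.0565 F [-0.1  0.6 -5.6] | shift cm [0.09 1.93 0.03] rot [ 0.1 -0.  -0. ]
t 6.53 pos [0.6024 0.2004 0.1189] zang 68.4 w 0.0565 F [ 0.4  0.6 -5.1] | shift cm [0.09 1.9  0.03] rot [ 0.2 -0.  -0. ]
head 2690 [0.5844 0.2078] 0.0133 [0.583  0.2086 0.1635]
held (array([0.6027, 0.2006]), np.float64(158.1), np.float64(817.1), 19384) off tool y,z mm [-0.2  0.3] slot minus tool-y deg -0.3
```

View pics/wrist7.png

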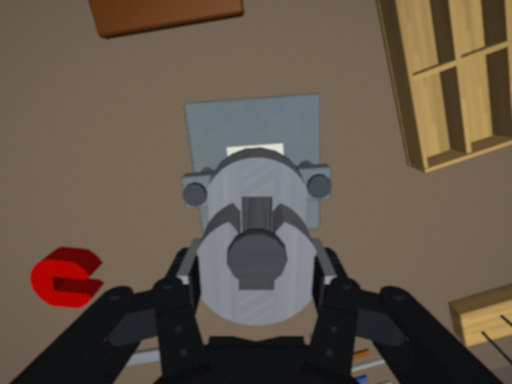

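The wrist view shows the stem inside the slot with the head at (257,255), and the contact forces are free. I move the last 2 cm.

```bash
python3 -m crank '[[0.1,0.7,0.02,0,0,0,5.4],[0.1,1.4,0.02,0,0,0,5.4],[0.1,2.0,0.02,0,0,0,5.4],[0.1,2.0,0.02,0,0,0,5.4]]'
python3 - <<'E'
from h import *
plan((.5849,.2077,.112),68.2)
d={}
for n in("wrist","scene","top"):
    im=eyes.get_image(n);s=manip.get_state();cv2.imwrite(f"pics/{n}8.png",im["color"]); d[n]=im
plan((.5849,.2077,.112),68.2)
P=cloud(d["wrist"]).reshape(-1,3);c0=np.array([.5838,.2075])
m=(np.hypot(P[:,0]-c0[0],P[:,1]-c0[1])<.02)&(P[:,2]>.159)&(P[:,2]<.168)
(c,r)=cv2.minEnclosingCircle(P[m][:,:2].astype(np.float32));print("head",m.sum(),np.round(c,4),round(r,4),P[m].mean(0).round(4))
held(d["wrist"],s)
for n in("scene","top"): print(n,fit([samples(d[n],c0,s["position"][2]+.0265)],c0))
E
```

```text
clock: 7.02
position: [0.5847, 0.2076, 0.1178]
ee_rot: [0.585, -0.397, 0.585, 0.397]
contact_force: [0.1, -0.4, -5.2]
width: 0.0566
t 7.03 pos [0.5847 0.2076 0.1178] zang 68.3 w 0.0566 F [ 0.1 -0.4 -5.2] | shift cm [ 0.58 -0.02  0.02] rot [ 0.1 -0.  -0. ]
t 7.17 pos [0.5856 0.2074 0.1179] zang 68.3 w 0.0564 F [ 0.4 -0.  -5. ] | shift cm [0.59 0.08 0.  ] rot [0.1 0.  0. ]
head 2420 [0.5843 0.208 ] 0.0134 [0.5826 0.2088 0.1634]
held (array([0.5851, 0.2077]), np.float64(158.2), np.float64(875.2), 19105) off tool y,z mm [0.6 0.1] slot minus tool-y deg -0.1
scene (array([0.5852, 0.2069]), np.float64(156.0), np.float64(66.2), 781)
top (array([0.5836, 0.2078]), np.float64(158.1), np.float64(23.8), 1234)
```

View pics/wrist8.png

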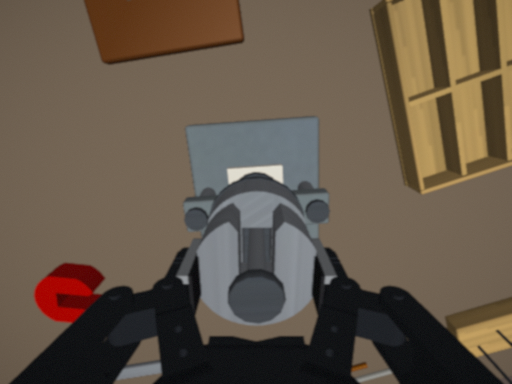

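View pics/scene8.png

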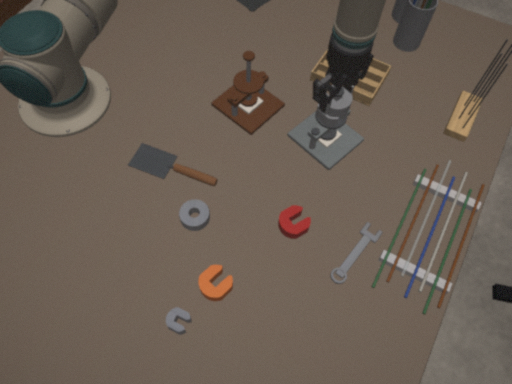

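The stem is centred in the slot to about 0.8 mm in each camera's own frame. I lower it gently.

```bash
python3 -m crank '[[0.1,0.08,0,0,0,0,5.4],[0.3,0.08,0,0,0,0,5.4],[0.45,0.08,0,0,0,0,5.4],[0.5,0.08,0,0,0,0,5.4]]'; python3 -c "
from h import *
plan((.5845,.2077,.110),68.2)"
```

```text
clock: 7.68
position: [0.5844, 0.2077, 0.1125]
ee_rot: [0.585, -0.397, 0.585, 0.397]
contact_force: [0.6, -0.9, -5.3]
width: 0.0563
t 7.67 pos [0.5844 0.2077 0.1125] zang 68.3 w 0.0563 F [ 0.6 -0.9 -5.3] | shift cm [ 0.25 -0.01  0.01] rot [ 0.1 -0.  -0. ]
```

```bash
python3 -m crank '[[0.06,0,0,0,0,0,5.4],[0.12,0,0,0,0,0,5.4],[0.12,0,0,0,0,0,5.4]]'; python3 -c "
from h import *
plan((.5845,.2077,.110),68.2)"
```

```text
clock: 8.05
position: [0.5845, 0.2077, 0.1116]
ee_rot: [0.585, -0.397, 0.585, 0.397]
contact_force: [-0.4, 0.4, -5.7]
width: 0.0566
t 8.05 pos [0.5845 0.2077 0.1116] zang 68.3 w 0.0566 F [-0.4  0.4 -5.7] | shift cm [ 0.16 -0.   -0.  ] rot [ 0.1 -0.   0. ]
```

```bash
python3 -m crank '[[0.06,0,0,0,0,0,5.4],[0.1,0,0,0,0,0,5.4],[0.1,0,0,0,0,0,5.4]]'; python3 -c "
from h import *
plan((.5845,.2077,.110),68.2)"
```

```text
clock: 8.43
position: [0.5845, 0.2077, 0.1105]
ee_rot: [0.585, -0.397, 0.585, 0.397]
contact_force: [-0.1, -1.1, -5.0]
width: 0.0562
t 8.43 pos [0.5845 0.2077 0.1105] zang 68.3 w 0.0562 F [-0.1 -1.1 -5. ] | shift cm [ 0.05 -0.    0.  ] rot [ 0.1 -0.  -0. ]
```

```bash
python3 -m crank '[[0.05,0,0,0,0,0,5.4],[0.08,0,0,0,0,0,5.4],[0.08,0,0,0,0,0,5.4]]'; python3 -c "
from h import *
plan((.5845,.2077,.110),68.2)"
```

```text
clock: 8.8
position: [0.5845, 0.2077, 0.1099]
ee_rot: [0.585, -0.397, 0.585, 0.397]
contact_force: [-0.4, 0.9, -3.9]
width: 0.0564
t 8.8 pos [0.5845 0.2077 0.1099] zang 68.3 w 0.0564 F [-0.4  0.9 -3.9] | shift cm [-0.01 -0.   -0.  ] rot [ 0.1 -0.   0. ]
```

Contact is starting.

```bash
python3 -m crank '[[0.03,0,0,0,0,0,5.4],[0.05,0,0,0,0,0,5.4],[0.05,0,0,0,0,0,5.4]]'
python3 - <<'E'
from h import *
plan((.5845,.2077,.110),68.2)
im=eyes.get_image("wrist");s=manip.get_state();cv2.imwrite("pics/w9.png",im["color"])
held(im,s)
P=cloud(im).reshape(-1,3);c0=np.array([.5838,.2075])
m=(np.hypot(P[:,0]-c0[0],P[:,1]-c0[1])<.02)&(P[:,2]>.159)&(P[:,2]<.168)
(c,r)=cv2.minEnclosingCircle(P[m][:,:2].astype(np.float32));print("head",m.sum(),np.round(c,4),round(r,4))
im=eyes.get_image("top");cv2.imwrite("pics/t9.png",cv2.resize(im["color"][100:200,70:190],(720,600),interpolation=cv2.INTER_CUBIC))
E
```

```text
clock: 9.18
position: [0.5845, 0.2077, 0.1098]
ee_rot: [0.585, -0.397, 0.585, 0.397]
contact_force: [-1.3, -0.1, 0.9]
width: 0.0565
t 9.18 pos [0.5845 0.2077 0.1098] zang 68.3 w 0.0565 F [-1.3 -0.1  0.9] | shift cm [-0.02  0.   -0.01] rot [0.1 0.  0. ]
held (array([0.5843, 0.2081]), np.float64(158.2), np.float64(862.4), 18950) off tool y,z mm [0.4 0.3] slot minus tool-y deg -0.1
head 2725 [0.5845 0.2087] 0.0134
```

View pics/t9.png

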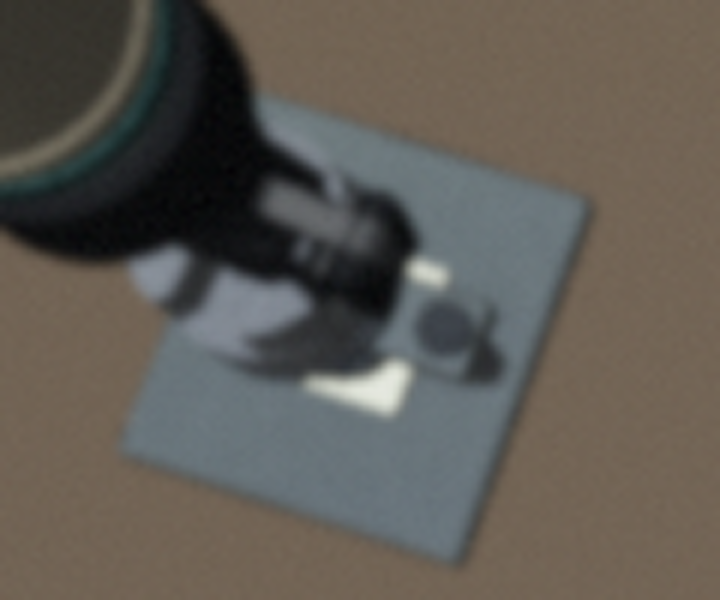

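The weight rests on the one below (contact about 6 N) and is centred within 1 mm. I release gradually, then go straight up.

```bash
python3 -m crank '[[0,0,0,0,0,0,5.9],[0,0,0,0,0,0,6.3],[0,0,0,0,0,0,7.0],[0,0,0,0,0,0,7.2],[0,0,0,0,0,0,7.2]]' 20
python3 - <<'E'
from h import *
plan((.5845,.2077,.110),68.2)
im=eyes.get_image("wrist");s=manip.get_state();cv2.imwrite("pics/w10.png",im["color"])
held(im,s)
E
```

```text
clock: 9.9
position: [0.5846, 0.2077, 0.1092]
ee_rot: [0.585, -0.397, 0.585, 0.397]
contact_force: [0.7, -0.7, 0.9]
width: 0.0721
t 9.9 pos [0.5846 0.2077 0.1092] zang 68.3 w 0.0721 F [ 0.7 -0.7  0.9] | shift cm [-0.08  0.   -0.01] rot [ 0.1 -0.   0. ]
held (array([0.5845, 0.208 ]), np.float64(158.1), np.float64(1316.7), 20602) off tool y,z mm [0.2 0.2] slot minus tool-y deg -0.2
```

View pics/w10.png

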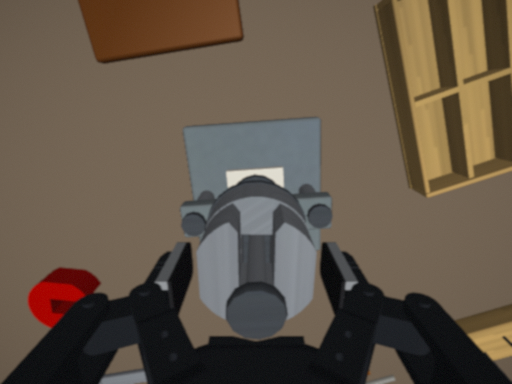

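The pads are clear on both sides and the weight stays put. I go straight up.

```bash
python3 -m crank '[[-1.5,0,0,0,0,0,7.2],[-4,0,0,0,0,0,7.2],[-8,0,0,0,0,0,7.2],[-11,0,0,0,0,0,7.2],[-13,0,0,0,0,0,7.2]]'; python3 -c "
from h import *
plan((.5845,.0,.25),68.2)"
```

```text
clock: 10.58
position: [0.5852, 0.2079, 0.2425]
ee_rot: [0.586, -0.398, 0.584, 0.397]
contact_force: [0.6, 0.0, -0.1]
width: 0.0718
t 10.57 pos [0.5852 0.2079 0.2425] zang 68.3 w 0.0718 F [ 0.6  0.  -0.1] | shift cm [ -0.77  -7.62 -19.35] rot [0.1 0.1 0.2]
```

```bash
python3 -m crank '[[0,-1,-5,0,0,0,7.2],[0,-2,-10,0,0,0,7.2],[0,-2,-14,0,0,0,7.2],[0,-2,-18,0,0,0,7.2],[0,-2,-20,0,0,0,7.2]]'
python3 - <<'E'
from h import *
plan((.5845,.0,.25),68.2)
c0=np.array([.5838,.2075]);t=[]
for n,(u0,v0,u1,v1) in {"top":(80,105,175,200),"scene":(285,75,375,165)}.items():
    im=eyes.get_image(n)
    t.append(cv2.resize(im["color"][v0:v1,u0:u1],(390,390),interpolation=cv2.INTER_CUBIC))
    cv2.imwrite(f"pics/{n}11.png",im["color"])
    S=samples(im,c0,.136); print(n,"placed",fit([S],c0))
    P=cloud(im).reshape(-1,3);m=(np.hypot(P[:,0]-c0[0],P[:,1]-c0[1])<.02)&(P[:,2]>.159)&(P[:,2]<.168)
    (c,r)=cv2.minEnclosingCircle(P[m][:,:2].astype(np.float32));print("head",m.sum(),np.round(c,4),round(r,4))
    m=(np.hypot(P[:,0]-c0[0],P[:,1]-c0[1])<.034)&(abs(P[:,2]-.136)<.004);A=np.c_[P[m][:,:2]-c0,np.ones(m.sum())]
    k=np.linalg.lstsq(A,P[m][:,2],rcond=None)[0];print("plane slope deg",np.degrees(k[:2]).round(2),"z",k[2].round(4))
cv2.imwrite("pics/fin.png",np.hstack(t))
E
```

```text
clock: 11.2
position: [0.5287, 0.0131, 0.2405]
ee_rot: [0.586, -0.397, 0.585, 0.396]
contact_force: [-0.4, 0.2, 0.2]
width: 0.0715
t 11.2 pos [0.5287 0.0131 0.2405] zang 68.2 w 0.0715 F [-0.4  0.2  0.2] | shift cm [-0.95 -5.66  0.86] rot [0.  0.  0.1]
top placed (array([0.5828, 0.2083]), np.float64(158.7), np.float64(43.6), 1929)
head 190 [0.5835 0.2084] 0.0133
plane slope deg [0.48 0.04] z 0.1364
scene placed (array([0.5841, 0.2067]), np.float64(156.0), np.float64(44.1), 1344)
head 112 [0.584  0.2078] 0.0134
plane slope deg [-0.17  0.33] z 0.1365
```

View pics/fin.png

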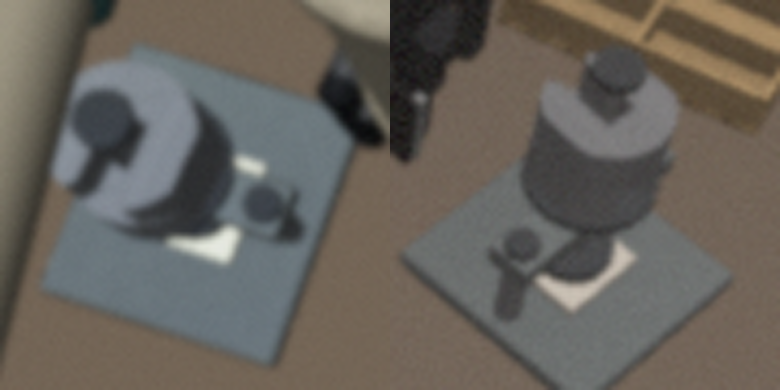

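View pics/scene11.png

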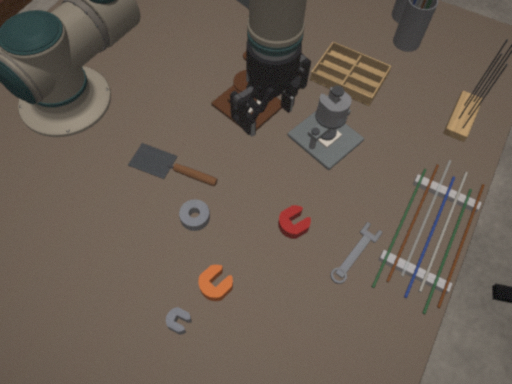

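The crops show the new weight flat (top at 136 mm, as expected) and centred on the stem. Its slot points to about 158°, opposite the lower slot. The small weight and the look-alikes are where they were. I hand in.

```bash
python3 -c "
from rig import manip
print(manip.sign_off())"
```

```text
the job is handed in; nothing more can be done
None
```

The big slotted weight is on the press. It was slid in sideways under the head, set down on the fitted weight and released. The arm was clear of everything when I handed the job in, at about 11.3 s of the 38 s allowed.

- **Flat:** the top of the placed weight reads 136.4 mm, against 136 mm expected. The measured tilt is under 0.5°, which is within the noise.
- **Centred:** the placed weight is within about 1 mm of the stem head in each camera's own frame.
- **Slot direction:** it points to about 158° (158.7° top camera, 156.0° scene camera, 158.1° wrist camera). The fitted weight below points to about −21.8°, so the two are opposite to within about 2°.
- **Left alone:** the small weight, the collar, the red and orange look-alikes and the brown press were not touched.

Two things disagreed or could not be checked:

- **Fitted slot direction:** the description says it faces more or less towards the robot, but all three cameras showed it opening away from the robot. I went by the images.
- **Lower weight after placing:** its slot was mostly hidden, so I did not measure it again. No force during the set-down suggested that it moved.

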